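# Spin the plating turntable and stop its peg at the index posts

### The arm

A 6-joint arm with a two-finger parallel gripper is mounted at the origin on the work surface. World frame = base frame: x ahead of the robot, y to its left, z up, the work surface at z = 0. Lengths are in m, angles in degrees, forces in N, time in s.
With the tool pointing down it reaches from about 0.25 to 0.725 m from the base axis. Payload 9.7 kg.
Tool frame: the origin (TCP) lies at the centre of the arm's flange, where the gripper is bolted on; the fingertips stand 173 mm ahead of it and the grasp point (between the pads) lies bot.grip_depth ahead of it (bot.grip_depth is the distance from the TCP to the grasp point, in m); z points along the fingers, y is the direction in which the jaws open and shut (so a half turn about z gives the same grasp; the last joint's range is limited). The gripper opens to 85 mm and grips with 20 to 120 N. Pads are 22 mm wide; open, the fingers measure 114 mm over their backs; the gripper's body (76 mm by 85 mm) begins 54 mm behind the grasp point. The pads swing forward as they close: fully open they stand 13 mm farther back than shut.
Start: joints at [64.057, 4.979, 10.078, 95.1, 0, 90], TCP at [0.241, 0.495, 0.405] pointing down, gripper open.
Joint ranges: [-179.16, 179.16], [-48.56, 103.87], [-65.8, 70.77], [-126.05, 130.52], [-82.76, 87.17], [-180, 180]. Speed limits (degrees/s): [127.2, 127.2, 147.25, 180, 180, 180].

### API

Orientations are given as [roll, pitch, yaw] about the fixed x, y, z axes, in that order (R = Rz(yaw) Ry(pitch) Rx(roll)).
In Python, from workcell import status, viewer, bot gives the robot as it stands. The module is installed in compiled form; this text tells all that it offers.
- The arm moves only by the tool move_arm, never from a script. Its argument "commands" is a list of rows, each an object with "claw": the gripper's target within -1 to 1 (fully open at 1, half-way at 0, shut at -1); "travel": the shift along the tool's x, y, z in cm, a list of three; "turn": the turn about the tool's z in degrees. A call has 1 to 5 rows; each row shifts and turns the commanded pose from where the row before left it, along the tool's axes as they then stand; what a row does not reach is not made up. A row lasts 1/12 s, in which the tool goes at most 41.7 mm and 7.16 degrees, less where a joint would pass 70% of its speed; a pose out of reach is approached as far as the arm can. A call is refused whole if a number of a shift passes 4.17 or a number of a turn 7.16, either way. A call with a gripper value outside its range is refused whole. The fingers move at their own pace and stop on an object; "squeeze" is the grip in N (left out, the last holds). Time passes only in rows, so rows that do not move let the fingers close. It gives the time, the measured TCP pose, the force and the opening at its end, in the units of the state.
- status.get_obs(): the state, without advancing time (a new reading comes with each control period).
- viewer.camera(name): name is "scene" or "top"; returns the picture (384x512x3 uint8, blue, green, red); there is no depth.
- viewer.camera_params(name): a dict with "camera_matrix" (3x3 intrinsics, pixels), "D" ([k1, k2, p1, p2, k3] as OpenCV has them; the pictures are not rectified), "xyz" and "rotation" of the camera in the world. Camera axes: x right, y up, looking along -z (the intrinsics and any distortion apply to the point x, -y, -z); pixel columns grow to the right and rows downward; lengths in m; the calibration is good to about 2 mm. A picture is of the moment at which its call begins. camera_params takes no time and is no camera call.
- bot.job_done(): hands the job in, once; it reports no verdict.
The state is a dict: "time": time; "q": joint angles; "qd": joint speeds; "joint_efforts": joint torques, N m; "ee_pos": TCP position; "tcp_rot": TCP orientation; "wrist_force": force on the tool from outside, world axes, zero at the start; "torque": the same for the moment, N m; "opening": finger opening in m.
Only numpy, scipy, OpenCV 4.12 (cv2) and the standard library are available. Lean on these libraries where they do the work, as an engineer would, in place of code of your own. Each camera call takes 0.05 s, during which the arm holds its last target.

### The job

Flick the plating turntable anticlockwise (seen from above) with a fingertip so that it spins freely, at a turn in five seconds or quicker, and let its peg run once past the gap between the two index posts with nothing touching it. On a later pass, brake the turntable with a fingertip so that it stops with the peg wholly between the posts, without its having stopped anywhere else after that first pass and without turning it back, then take the finger clear. Do not touch the culture dish riding in its middle, pick nothing up, and leave everything else on the bench where it stands.

Things in the scene. Friction and masses are not known exactly. Their poses are not given: they have to be found in the camera images.
- stand: the turntable as a whole: a fixed grey round foot (190 mm across, 26 mm high) carrying a turning platter. Origin at the centre of the foot's underside on the bench; x axis from the axle to the middle of the gap between two index posts: upright steel pins 8 mm thick, tops 78 mm above the bench, just outside the platter, 125 mm from the axle, at +0.31 and -0.31 rad from x
- turntable (a joint): platter angle, rad, counted on over whole turns, growing anticlockwise from above. 0, 6.28, 12.57..: peg in the middle of the gap. Starts at rest between -5.0 and -1.7, so the first pass is at 0. Free running, no stops; 1.2 kg, about 0.0075 kg m2; drag slows it by about 0.08 rad/s2 plus 0.05 /s times its speed: a flick of 2 rad/s coasts about two turns
- peg_top (a point): centre of the top of the platter's only peg: an upright steel pin 12 mm thick that stands 16 mm above the platter's face, 95 mm from the axle; its top is 62 mm above the bench. It is fixed in the platter and turns with it; it is strong enough to be pushed on
- gate (a point): where the peg's top is when it stands in the middle of the gap between the two index posts (62 mm above the bench, 95 mm from the axle)
- axle (a point): centre of the platter's top face, 46 mm above the bench. The platter is a flat dark grey metal disc, 220 mm across, 12 mm thick, on an upright axle. Within 55 mm of the axle are the dish and three 6 mm high lips that centre it; outside that the face is flat and bare but for the peg, free to press on
- dish: a clear shallow lidded Petri dish, 90 mm across, 16 mm high; origin at the centre of its underside. It rides loose in the middle of the platter, centred on the axle, its top 62 mm above the bench
- spare_dish: a clear shallow lidded Petri dish, 90 mm across, 16 mm high; origin at the centre of its underside. Stands on the bench near the turntable
- jar: squat amber screw-cap jar, 52 mm across, 70 mm high; stands on the bench near the turntable; origin at the centre of its underside
- tweezers: steel tweezers, 125 mm long along x, 20 mm wide, 8 mm high, lying near the turntable; origin under their middle
- tube_block: wooden block 50 x 160 x 35 mm with five capped glass tubes in a row, 127 mm high in all; origin at the centre of its underside
- beaker: open steel beaker, 70 mm across, 95 mm high; origin at the centre of its underside
- flask: conical glass flask, 86 mm across at the foot, 128 mm high; origin at the centre of its underside
- stack_dish: a clear shallow lidded Petri dish, 90 mm across, 16 mm high; origin at the centre of its underside. Stands on the bench to the robot's right
- stack_low: clear dish with dark red agar, 92 mm across, 18 mm high, on the bench to the robot's right; origin at the centre of its underside

How it is judged:
By the outcome, as a careful person would: the job done as asked, in the order asked, and still so for the second after the job is handed in, with the robot touching nothing.
It also fails if it takes over 56 s, if anything falls off the work surface, if the arm or the gripper's body presses on something with over 40 N, if the wrist force passes 120 N, or if a joint passes its speed limit or range.

## Working session

There is one attempt and no reset: what is moved stays moved. The work goes in short steps, Python scripts to look and compute and a tool call to move; the robot and the scene stay as the last step left them, time stands still between calls to the robot, and variables do not carry over. Pictures are saved under pics/ and viewed, and the job is handed in when it is done.

Besides the shell and the picture viewer there is one more tool, called after "Call:" by a JSON object that holds its "api" and its "payload". move_arm: Moves the arm, as the interface text tells. Its arguments: {"type":"object","properties":{"commands":{"type":"array"},"squeeze":{"type":"number"}},"required":["commands"]}

```bash
mkdir -p pics
python3 - <<'E'
from workcell import status, viewer, bot
import cv2
for n in("scene","top"):
    im=viewer.camera(n); cv2.imwrite(f"pics/{n}0.png",im)
    p=viewer.camera_params(n); print(n,p)
print(status.get_obs(),bot.grip_depth)
E
```

```text
scene {'camera_matrix': array([[348.48412578,   0.        , 257.29927673],
       [  0.        , 348.48412578, 189.19090643],
       [  0.        ,   0.        ,   1.        ]]), 'D': array([-0.03668447,  0.        ,  0.        ,  0.        ,  0.        ]), 'xyz': array([0.89584727, 0.64233543, 1.00556185]), 'rotation': array([ 38.55442266,   0.52945831, 147.64296405])}
top {'camera_matrix': array([[470.9488558 ,   0.        , 253.14119415],
       [  0.        , 470.9488558 , 185.69643145],
       [  0.        ,   0.        ,   1.        ]]), 'D': array([0.05905411, 0.        , 0.        , 0.        , 0.        ]), 'xyz': array([0.19648139, 0.00176962, 1.61732133]), 'rotation': array([ 11.85692235,  -0.2883372 , -86.26649308])}
{'time': 0.1, 'q': array([ 6.40555793e+01,  5.00715872e+00,  1.00389905e+01,  9.50995761e+01,
       -4.59112741e-04,  9.00012859e+01]), 'qd': array([ 0.02978676, -0.08089495,  0.00967905, -0.01635101,  0.02059384,
       -0.04383366]), 'joint_efforts': array([-1.01701517e-03, -5.21560836e+01,  4.65653872e+01,  1.59508002e-02,
       -7.89552837e-05, -2.55491500e-05]), 'ee_pos': array([0.24062449, 0.49456833, 0.40406139]), 'tcp_rot': array([-1.79932256e+02,  4.60632810e-04,  1.54054294e+02]), 'wrist_force': array([-0.2122189 ,  0.06087   ,  0.04380463]), 'torque': array([ 0.00036097,  0.06847248, -0.02619022]), 'opening': 0.08555247987848948} 0.1547
```

View pics/scene0.png

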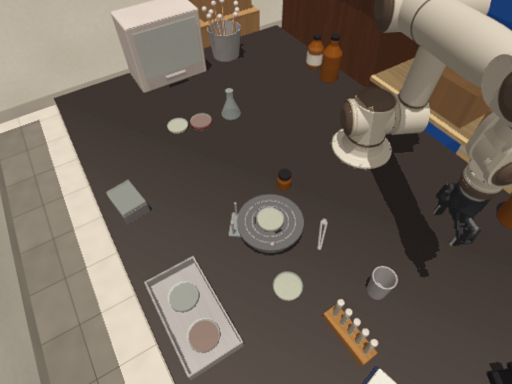

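View pics/top0.png

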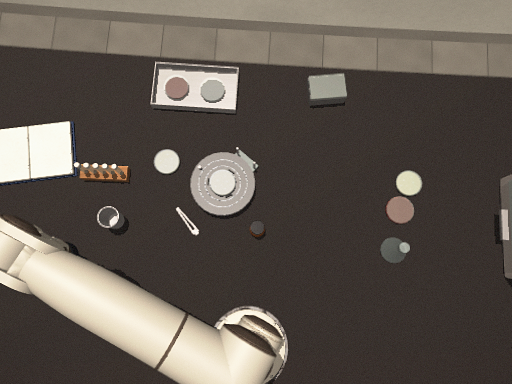

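```bash
cat > h.py <<'E'
import numpy as np, cv2
from scipy.spatial.transform import Rotation as R
from workcell import status, viewer, bot
def cam(n):
    p=viewer.camera_params(n); Rm=R.from_euler('xyz',p['rotation'],degrees=True).as_matrix()
    return p['camera_matrix'],p['D'],np.array(p['xyz']),Rm
F=np.diag([1,-1,-1.])
def proj(n,P):
    K,D,c,Rm=cam(n); Rc=F@Rm.T
    return cv2.projectPoints(np.atleast_2d(np.float64(P)),cv2.Rodrigues(Rc)[0],-Rc@c,K,D)[0][:,0]
def unproj(n,uv,z):
    K,D,c,Rm=cam(n)
    u=cv2.undistortPoints(np.float64(uv).reshape(-1,1,2),K,D)[:,0]
    d=np.c_[u,np.ones(len(u))]@(Rm@F).T
    return c+d*((z-c[2])/d[:,2])[:,None]
def crop(im,x,y,w,h,s,name):
    cv2.imwrite(name,cv2.resize(im[y:y+h,x:x+w],None,fx=s,fy=s,interpolation=cv2.INTER_CUBIC))
E
python3 - <<'E'
from h import *
t=cv2.imread('pics/top0.png'); s=cv2.imread('pics/scene0.png')
crop(t,180,140,90,68,8,'pics/t0c.png'); crop(s,220,160,110,82,7,'pics/s0c.png')
E
```

```text
(no output)
```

View pics/t0c.png

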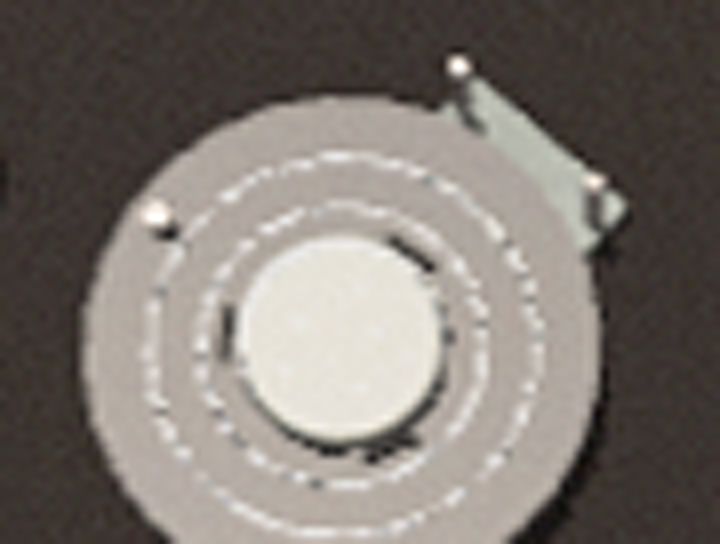

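View pics/s0c.png

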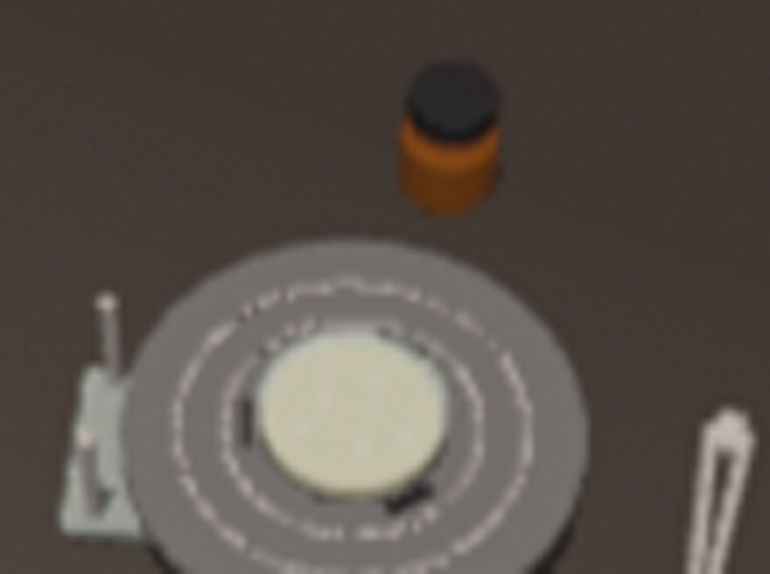

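Run:
```python
from h import *
t=cv2.imread('pics/top0.png'); s=cv2.imread('pics/scene0.png')
f=lambda x,k,o:(np.array(x)+.5)/k-.5+np.array(o)
A=unproj('top',[f((459,66),8,(180,140)),f((597,182),8,(180,140))],.078)
B=unproj('scene',[f((107,302),7,(220,160)),f((87,436),7,(220,160))],.078)
pg=unproj('top',[f((158,215),8,(180,140))],.062)[0]
print('posts',A,B,np.linalg.norm(A[0]-A[1]),2*125*np.sin(.31)); print('peg',pg)
# circle fit to platter edges in top
e=[(83,350),(600,350),(345,97),(160,190-20),(130,215)]
g=cv2.cvtColor(t,cv2.COLOR_BGR2GRAY)
_,m=cv2.threshold(g,110,255,cv2.THRESH_BINARY)
c=max(cv2.findContours(m,cv2.RETR_EXTERNAL,cv2.CHAIN_APPROX_NONE)[0],key=lambda c:0 if abs(c[:,0,0].mean()-222)>25 or abs(c[:,0,1].mean()-184)>25 else len(c))[:,0]
P=unproj('top',c,.046)[:,:2]
from scipy.optimize import least_squares
r=least_squares(lambda p:np.hypot(*(P-p[:2]).T)-p[2],[.5,.1,.11],loss='soft_l1',f_scale=.001); print('platter',r.x,len(c))
# from dish top
for n in('top','scene'):
  im=cv2.imread(f'pics/{n}0.png'); g=cv2.cvtColor(im,cv2.COLOR_BGR2GRAY)
ax=r.x[:2]; mid=(A[0]+A[1])[:2]/2; d=mid-ax; th=np.arctan2(d[1],d[0])
v=pg[:2]-ax; print('gapdist',np.hypot(*d),125*np.cos(.31),'yaw',th,'peg r',np.hypot(*v),'ang',np.arctan2(v[1],v[0])-th)
# other objects, base-plane guesses
print(unproj('top',[(257,229),(187,221),(167,161),(105,173),(108,217)],.02))
o=status.get_obs();print(o['ee_pos'],o['tcp_rot'])
```

```text
posts [[0.64698443 0.07853403 0.078     ]
 [0.60017518 0.01681094 0.078     ]] [[0.60037304 0.02136962 0.078     ]
 [0.64578141 0.0817104  0.078     ]] 0.07746512044861123 76.26465911086088
peg [0.57747488 0.20213174 0.062     ]
platter [0.53082262 0.12010384 0.10919198] 199
gapdist 0.11768686357734887 119.04169623571417 yaw -0.6629673352995882 peg r 0.09436635631796773 ang 1.7166493200384951
[[ 0.3824619  -0.00729221  0.02      ]
 [ 0.39419768  0.23228037  0.02      ]
 [ 0.59970811  0.32159882  0.02      ]
 [ 0.5425252   0.52989378  0.02      ]
 [ 0.39075505  0.49994919  0.02      ]]
[0.24062449 0.49456833 0.40406139] [-1.79932256e+02  4.60632810e-04  1.54054294e+02]
```

```bash
cat >> h.py <<'E'
AX=np.array([.531,.1205]); YAW=-.663
def to(target):
    o=status.get_obs(); Rt=R.from_euler('xyz',o['tcp_rot'],degrees=True).as_matrix()
    d=np.array(target)-o['ee_pos']; print('t',o['time'],'pos',o['ee_pos'].round(4),'rot',np.round(o['tcp_rot'],2),'F',o['wrist_force'].round(2),'open',round(o['opening'],4),'tool cm',(Rt.T@d*100).round(2))
E
python3 -c "
from h import *
to([.466,.1525,.26])"
```

```text
t 0.1 pos [0.2406 0.4946 0.4041] rot [-179.93    0.    154.05] F [-0.21  0.06  0.04] open 0.0856 tool cm [-35.23 -20.88  14.43]
```

Call:
{"api": "move_arm", "payload": {"commands": [{"claw":-1,"travel":[-2.5,-1.5,0],"turn":0},{"claw":-1,"travel":[-3.3,-1.9,0],"turn":0},{"claw":-1,"travel":[-3.3,-1.9,0],"turn":0},{"claw":-1,"travel":[-3.3,-1.9,0],"turn":0},{"claw":-1,"travel":[-3.3,-1.9,0],"turn":0}], "squeeze": 20}}

```text
time: 0.52
ee_pos: [0.3424, 0.3426, 0.4043]
tcp_rot: [-180.0, -0.0, 154.1]
wrist_force: [0.8, -0.3, 1.3]
opening: 0.0253
```

Call:
{"api": "move_arm", "payload": {"commands": [{"claw":-1,"travel":[-3.3,-1.9,1],"turn":0},{"claw":-1,"travel":[-3.3,-1.9,1.5],"turn":0},{"claw":-1,"travel":[-3.3,-2,2],"turn":0},{"claw":-1,"travel":[-3.3,-2,2],"turn":0},{"claw":-1,"travel":[-3.3,-2,2],"turn":0}]}}

```text
time: 0.93
ee_pos: [0.4454, 0.1859, 0.3212]
tcp_rot: [180.0, 0.0, 154.1]
wrist_force: [0.4, 0.3, 0.6]
opening: 0.0004
```

```bash
python3 -c "
from h import *
to([.466,.1525,.23])"
```

```text
t 0.9333 pos [0.4454 0.1859 0.3212] rot [1.7999e+02 1.0000e-02 1.5406e+02] F [0.44 0.29 0.58] open 0.0004 tool cm [-3.32 -2.11  9.12]
```

Call:
{"api": "move_arm", "payload": {"commands": [{"claw":-1,"travel":[-1.5,-1,2],"turn":0},{"claw":-1,"travel":[-1,-0.6,2.5],"turn":0},{"claw":-1,"travel":[-0.5,-0.3,2.5],"turn":0},{"claw":-1,"travel":[0,0,1.5],"turn":0},{"claw":-1,"travel":[0,0,0],"turn":0}]}}

```text
time: 1.35
ee_pos: [0.4626, 0.1567, 0.2334]
tcp_rot: [-179.8, -0.2, 154.0]
wrist_force: [-0.7, 0.5, -0.2]
opening: -0.0002
```

Run:
```python
from h import *
to([.466,.1525,.219])
s=viewer.camera('scene'); t=viewer.camera('top')
crop(t,160,110,140,105,5,'pics/t1.png'); crop(s,190,140,150,112,5,'pics/s1.png')
```

```text
t 1.35 pos [0.4626 0.1567 0.2334] rot [-179.76   -0.24  153.99] F [-0.7   0.54 -0.2 ] open -0.0002 tool cm [-0.49 -0.22  1.44]
```

View pics/s1.png

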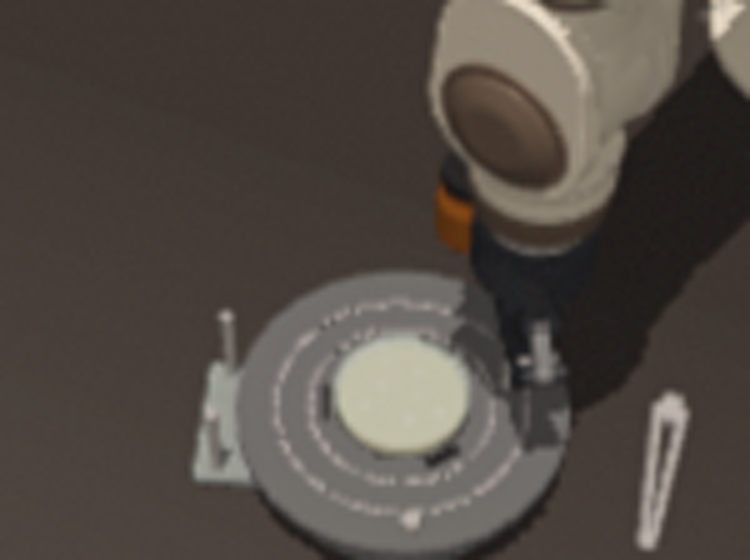

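View pics/t1.png

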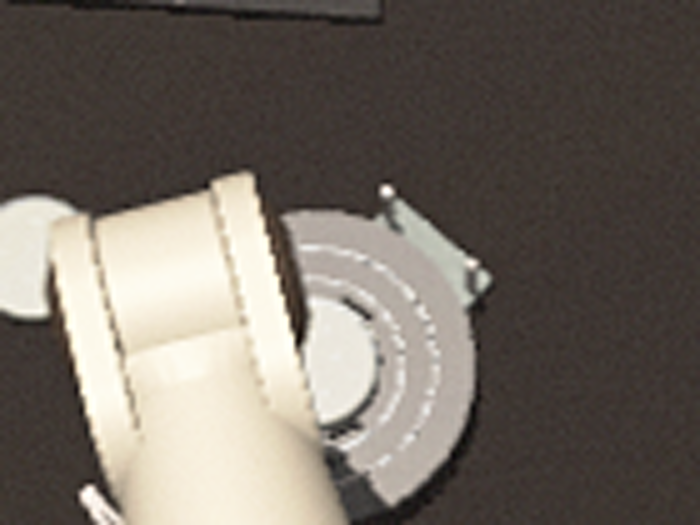

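Call:
{"api": "move_arm", "payload": {"commands": [{"claw":-1,"travel":[-0.4,-0.2,0.5],"turn":0},{"claw":-1,"travel":[0,0,0.4],"turn":0},{"claw":-1,"travel":[0,0,0.2],"turn":0},{"claw":-1,"travel":[0,0,0],"turn":0}]}}

```text
time: 1.78
ee_pos: [0.4662, 0.1541, 0.2261]
tcp_rot: [180.0, 0.0, 154.1]
wrist_force: [-0.1, 0.1, -0.5]
opening: -0.0003
```

Call:
{"api": "move_arm", "payload": {"commands": [{"claw":-1,"travel":[0,0,0.1],"turn":0}]}}

```text
time: 1.87
ee_pos: [0.4663, 0.1541, 0.2255]
tcp_rot: [180.0, 0.0, 154.1]
wrist_force: [0.0, -0.0, 0.2]
opening: -0.0001
```

Call:
{"api": "move_arm", "payload": {"commands": [{"claw":-1,"travel":[0,0,0.1],"turn":0}]}}

```text
time: 1.95
ee_pos: [0.4663, 0.1541, 0.2245]
tcp_rot: [180.0, 0.0, 154.1]
wrist_force: [-0.3, -0.0, -0.4]
opening: -0.0001
```

Call:
{"api": "move_arm", "payload": {"commands": [{"claw":-1,"travel":[0,0,0.1],"turn":0}]}}

```text
time: 2.03
ee_pos: [0.4663, 0.1541, 0.2233]
tcp_rot: [180.0, 0.0, 154.1]
wrist_force: [0.4, -0.2, 0.3]
opening: -0.0
```

Call:
{"api": "move_arm", "payload": {"commands": [{"claw":-1,"travel":[0,0,0.2],"turn":0}]}}

```text
time: 2.12
ee_pos: [0.4663, 0.1541, 0.2214]
tcp_rot: [180.0, 0.0, 154.1]
wrist_force: [0.4, 0.6, 0.5]
opening: 0.0001
```

Call:
{"api": "move_arm", "payload": {"commands": [{"claw":-1,"travel":[0,0,0.1],"turn":0}]}}

```text
time: 2.2
ee_pos: [0.4662, 0.154, 0.2199]
tcp_rot: [-180.0, -0.0, 154.1]
wrist_force: [-0.8, 0.2, -0.3]
opening: 0.0001
```

Call:
{"api": "move_arm", "payload": {"commands": [{"claw":-1,"travel":[0,0,0.05],"turn":0}]}}

```text
time: 2.28
ee_pos: [0.4662, 0.154, 0.2194]
tcp_rot: [-180.0, -0.0, 154.1]
wrist_force: [-0.5, -0.3, 5.8]
opening: -0.0001
```

Call:
{"api": "move_arm", "payload": {"commands": [{"claw":-1,"travel":[0,0,0.05],"turn":0}]}}

```text
time: 2.37
ee_pos: [0.4663, 0.1541, 0.2194]
tcp_rot: [180.0, -0.0, 154.1]
wrist_force: [-1.9, 1.2, 6.8]
opening: 0.0001
```

Run:
```python
from h import *
ph0=1.054; u=np.array([-.8992,.4375]); v=np.array([.4375,.8992])
pos=lambda s: AX+95e-3*np.array([np.cos(ph0+s/95),np.sin(ph0+s/95)])-17e-3*u
ss=np.cumsum([-14,4,5,5,8,12,16,18.5,18.5,9,3])
prev=None
for s in ss:
    p=pos(s)
    if prev is not None: d=(p-prev)*100; print(s,(d@u).round(2),(d@v).round(2),p.round(4))
    else: print('start',p)
    prev=p
to([*pos(-14),.225])
```

```text
start [0.60484456 0.18786853]
-10.0 0.39 0.08 [0.6016 0.1903]
-5.0 0.49 0.07 [0.5975 0.1931]
0.0 0.5 0.05 [0.5932 0.1957]
8.0 0.8 0.02 [0.5861 0.1993]
20.0 1.2 -0.1 [0.5749 0.2036]
36.0 1.56 -0.37 [0.5593 0.2072]
54.5 1.69 -0.74 [0.5409 0.2079]
73.0 1.52 -1.05 [0.5226 0.2051]
82.0 0.66 -0.61 [0.514  0.2024]
85.0 0.21 -0.22 [0.5112 0.2014]
t 2.3667 pos [0.4663 0.1541 0.2194] rot [179.98  -0.   154.06] F [-1.92  1.2   6.8 ] open 0.0001 tool cm [-10.98   9.1   -0.55]
```

Call:
{"api": "move_arm", "payload": {"commands": [{"claw":-1,"travel":[0,0,-2],"turn":0},{"claw":-1,"travel":[0,0,-3],"turn":0},{"claw":-1,"travel":[-1.5,1.2,-1],"turn":0},{"claw":-1,"travel":[-2.5,2,0],"turn":0},{"claw":-1,"travel":[-2.5,2.1,0],"turn":0}]}}

```text
time: 2.78
ee_pos: [0.5489, 0.1734, 0.2809]
tcp_rot: [179.9, 0.1, 154.1]
wrist_force: [1.1, -0.3, 0.2]
opening: -0.0
```

Call:
{"api": "move_arm", "payload": {"commands": [{"claw":-1,"travel":[-2.5,2.1,0],"turn":0},{"claw":-1,"travel":[-1.5,1.2,0],"turn":0},{"claw":-1,"travel":[-0.5,0.5,0],"turn":0},{"claw":-1,"travel":[0,0,1.5],"turn":0},{"claw":-1,"travel":[0,0,0],"turn":0}]}}

```text
time: 3.2
ee_pos: [0.6046, 0.1876, 0.2614]
tcp_rot: [-179.8, -0.2, 154.1]
wrist_force: [-0.2, -1.7, -1.3]
opening: 0.0003
```

Run:
```python
from h import *
s=viewer.camera('scene'); t=viewer.camera('top')
to([.6048,.1879,.225])
crop(t,160,110,140,105,5,'pics/t2.png'); crop(s,190,150,150,112,5,'pics/s2.png')
```

```text
t 3.3 pos [0.6043 0.1876 0.2638] rot [-1.7993e+02 -8.0000e-02  1.5406e+02] F [-0.92 -0.68  0.87] open -0.0001 tool cm [-0.04  0.06  3.88]
```

View pics/s2.png

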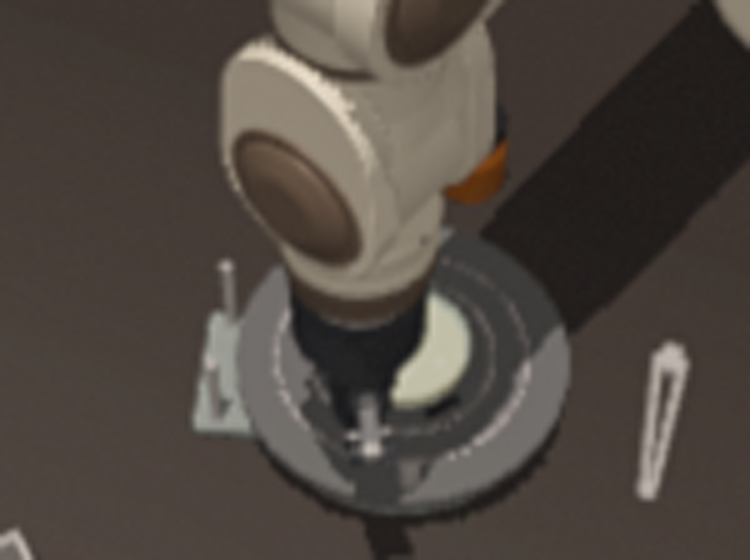

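View pics/t2.png

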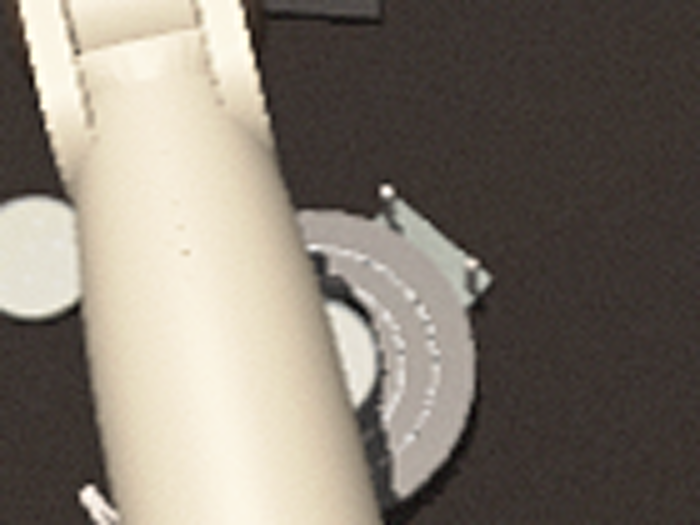

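Run:
```python
from h import *
print(unproj('scene',[(272.1,243.9)],.062), proj('scene',[[.5775,.202,.062],[.6043,.1876,.0905],[.531,.1205,.062]]))
im=cv2.imread('pics/s2.png')[380:560,280:520]
cv2.imwrite('pics/s2b.png',cv2.resize(cv2.convertScaleAbs(im,alpha=1.8),None,fx=3,fy=3))
```

```text
[[0.57768479 0.20901319 0.062     ]] [[270.88460491 242.19342126]
 [261.0598265  238.12642493]
 [268.85988479 216.98342061]]
```

View pics/s2b.png

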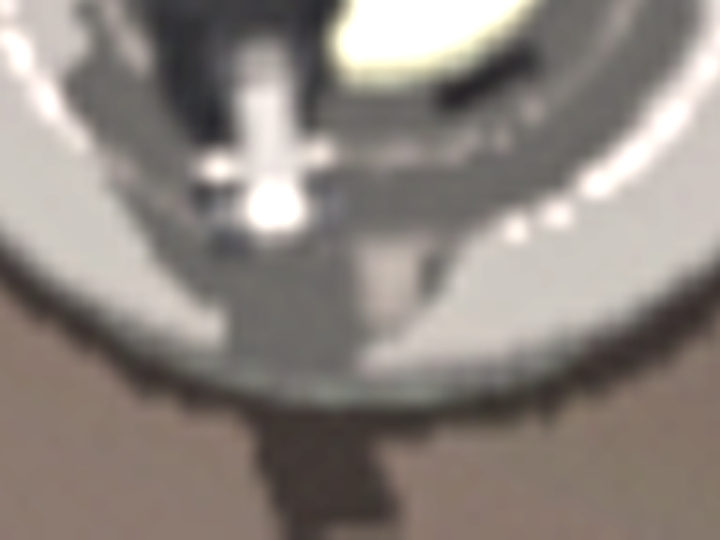

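Call:
{"api": "move_arm", "payload": {"commands": [{"claw":-1,"travel":[0,0.05,2],"turn":0},{"claw":-1,"travel":[0,0,1.4],"turn":0},{"claw":-1,"travel":[0,0,0.4],"turn":0},{"claw":-1,"travel":[0,0,0],"turn":0}]}}

```text
time: 3.63
ee_pos: [0.6045, 0.188, 0.2258]
tcp_rot: [-179.9, -0.1, 154.1]
wrist_force: [-0.5, 1.3, 0.4]
opening: 0.0003
```

Run:
```python
from h import *
s=viewer.camera('scene')
to([.6048,.1879,.225])
im=s[200:270,225:315]
cv2.imwrite('pics/s3.png',cv2.resize(cv2.convertScaleAbs(im,alpha=1.8),None,fx=8,fy=8,interpolation=cv2.INTER_CUBIC))
```

```text
t 3.6833 pos [0.6049 0.1881 0.2269] rot [180.     0.   154.06] F [0.57 0.64 0.75] open -0.0002 tool cm [-0.   -0.02  0.19]
```

View pics/s3.png

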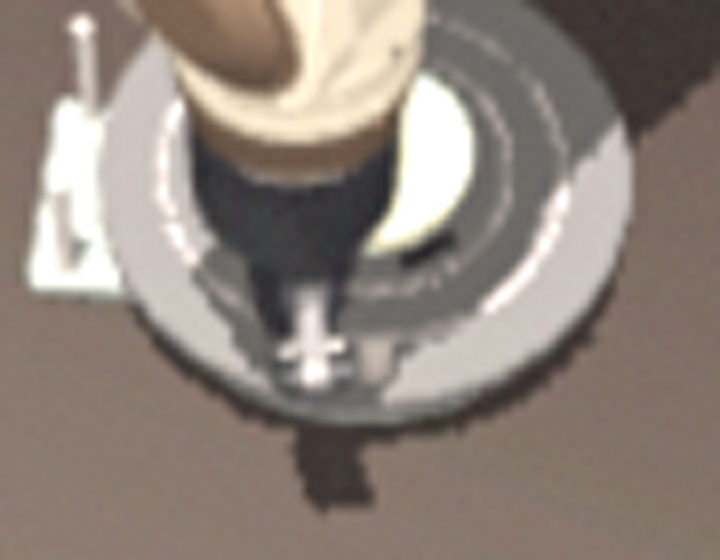

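Call:
{"api": "move_arm", "payload": {"commands": [{"claw":-1,"travel":[0.39,0.08,0.1],"turn":0},{"claw":-1,"travel":[0.49,0.07,0],"turn":0},{"claw":-1,"travel":[0.5,0.05,0],"turn":0}]}}

```text
time: 3.93
ee_pos: [0.5934, 0.1963, 0.2261]
tcp_rot: [179.9, 0.0, 154.1]
wrist_force: [0.5, -0.7, 0.1]
opening: 0.0
```

Call:
{"api": "move_arm", "payload": {"commands": [{"claw":-1,"travel":[0.8,0.02,0],"turn":0},{"claw":-1,"travel":[1.2,-0.1,0],"turn":0},{"claw":-1,"travel":[1.56,-0.37,0],"turn":0},{"claw":-1,"travel":[1.69,-0.74,0],"turn":0},{"claw":-1,"travel":[1.52,-1.05,0],"turn":0}]}}

```text
time: 4.35
ee_pos: [0.5217, 0.2062, 0.2253]
tcp_rot: [180.0, -0.0, 154.1]
wrist_force: [0.2, 0.2, 0.0]
opening: -0.0002
```

Call:
{"api": "move_arm", "payload": {"commands": [{"claw":-1,"travel":[0.66,-0.61,-0.3],"turn":0},{"claw":-1,"travel":[0.2,-0.1,-1.5],"turn":0},{"claw":-1,"travel":[0,0,-3],"turn":0}]}}

```text
time: 4.6
ee_pos: [0.5104, 0.2026, 0.2711]
tcp_rot: [-179.8, -0.2, 154.1]
wrist_force: [0.4, -1.2, 0.4]
opening: -0.0003
```

Run:
```python
from h import *
to([.466,.154,.2394])
s=viewer.camera('scene')
crop(s,190,150,150,112,5,'pics/s4.png')
```

```text
t 4.6 pos [0.5104 0.2026 0.2711] rot [-179.79   -0.2   154.09] F [ 0.35 -1.22  0.41] open -0.0003 tool cm [ 1.86 -6.3   3.2 ]
```

View pics/s4.png

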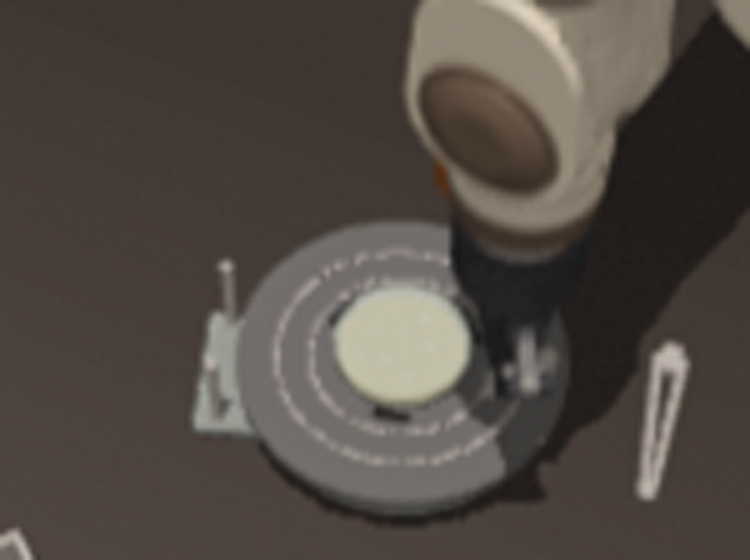

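Call:
{"api": "move_arm", "payload": {"commands": [{"claw":-1,"travel":[0.4,-1.5,0],"turn":0},{"claw":-1,"travel":[0.6,-2,0],"turn":0},{"claw":-1,"travel":[0.5,-1.8,0],"turn":0},{"claw":-1,"travel":[0.3,-1,0],"turn":0}]}}

```text
time: 4.98
ee_pos: [0.4674, 0.1532, 0.2738]
tcp_rot: [180.0, 0.0, 154.0]
wrist_force: [-0.4, 0.5, 0.3]
opening: 0.0001
```

```bash
cat > snap.py <<'E'
from h import *
import sys
k=sys.argv[1]
o=status.get_obs()
s=viewer.camera('scene')
np.save(f'pics/f{k}.npy',s); open('pics/times.txt','a').write(f"{k} {o['time']}\n")
crop(s,190,150,150,112,5,f'pics/f{k}.png'); to([.466,.154,.2394])
E
python3 snap.py 5
```

```text
t 5.0333 pos [0.467  0.1526 0.2738] rot [-1.7999e+02  2.0000e-02  1.5402e+02] F [1.31 0.2  0.21] open -0.0002 tool cm [0.15 0.08 3.44]
```

View pics/f5.png

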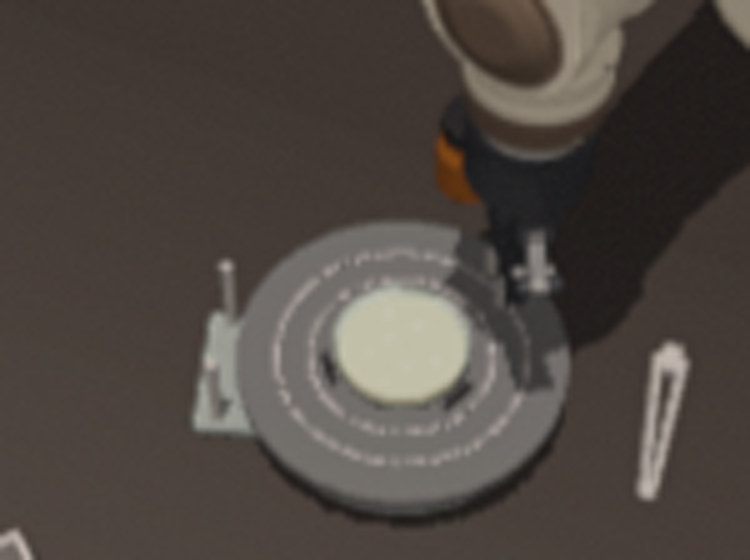

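Call:
{"api": "move_arm", "payload": {"commands": [{"claw":-1,"travel":[0.1,0.1,1],"turn":0},{"claw":-1,"travel":[0,0,1],"turn":0},{"claw":-1,"travel":[0,0,0],"turn":0}]}}

```text
time: 5.28
ee_pos: [0.4678, 0.1558, 0.2505]
tcp_rot: [-179.9, -0.1, 154.1]
wrist_force: [-0.1, -0.8, -0.8]
opening: -0.0004
```

```bash
python3 snap.py 6
```

```text
t 5.3333 pos [0.4679 0.1558 0.2513] rot [-1.7990e+02 -1.1000e-01  1.5408e+02] F [-1.12  0.33 -0.48] open 0.0001 tool cm [ 0.09 -0.24  1.19]
```

Call:
{"api": "move_arm", "payload": {"commands": [{"claw":-1,"travel":[0,0,0],"turn":0},{"claw":-1,"travel":[0,0,0],"turn":0}]}}

```text
time: 5.5
ee_pos: [0.4682, 0.1557, 0.253]
tcp_rot: [-180.0, -0.0, 154.1]
wrist_force: [0.2, 0.7, 0.3]
opening: 0.0
```

```bash
python3 snap.py 7
```

```text
t 5.55 pos [0.4682 0.1557 0.2532] rot [-180.     -0.    154.07] F [ 0.17  0.01 -0.53] open -0.0003 tool cm [ 0.13 -0.25  1.38]
```

Call:
{"api": "move_arm", "payload": {"commands": [{"claw":-1,"travel":[0,0,0],"turn":0},{"claw":-1,"travel":[0,0,0],"turn":0}]}}

```text
time: 5.72
ee_pos: [0.4681, 0.1555, 0.2533]
tcp_rot: [180.0, 0.0, 154.1]
wrist_force: [0.7, 0.3, -0.2]
opening: -0.0003
```

```bash
python3 snap.py 8
python3 - <<'E'
import cv2,numpy as np
a=[cv2.resize(cv2.imread(f'pics/f{k}.png'),(400,300)) for k in(6,7,8,5)]
cv2.imwrite('pics/m1.png',np.vstack([np.hstack(a[:2]),np.hstack(a[2:])]))
E
```

```text
t 5.7667 pos [0.4681 0.1555 0.2533] rot [1.7999e+02 1.0000e-02 1.5406e+02] F [ 0.07  0.51 -0.37] open -0.0001 tool cm [ 0.12 -0.22  1.39]
```

View pics/m1.png

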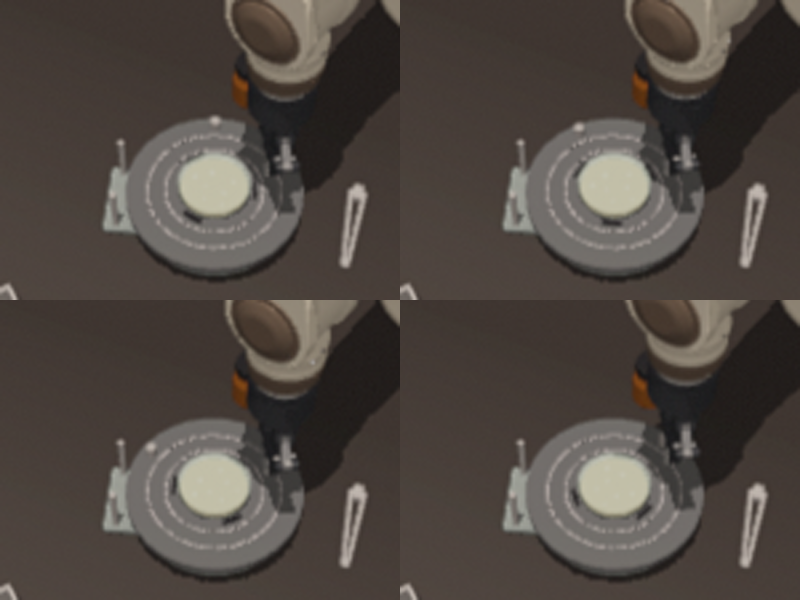

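```bash
cat > ang.py <<'E'
from h import *
import sys
OFF=np.array([1.3,1.7])
TH=np.arange(-np.pi,np.pi,.01)
def ring(off=OFF,r=.095,z=.062):
    return proj('scene',np.c_[AX[0]+r*np.cos(TH+YAW),AX[1]+r*np.sin(TH+YAW),0*TH+z])+off
def ang(im,bad=None):
    g=cv2.GaussianBlur(im.min(axis=2).astype(np.float32),(0,0),.8)
    def samp(p): return cv2.remap(g,p[:,:1].astype(np.float32),p[:,1:].astype(np.float32),cv2.INTER_LINEAR)[:,0]
    v=samp(ring(z=.062))+samp(ring(z=.056))-2*np.median(g[190:240,225:310])
    absth=(TH+YAW+np.pi)%(2*np.pi)-np.pi
    v[(absth>1.75)|(absth<-2.4)]=-99   # arm zone
    w=np.clip(v-.6*v.max(),0,None); i=v.argmax(); m=abs(TH-TH[i])<.2
    return (w*TH*m).sum()/(w*m).sum(), v.max()
if __name__=='__main__':
    for l in open('pics/times.txt'):
        k,t=l.split(); print(k,t,ang(np.load(f'pics/f{k}.npy')))
E
python3 - <<'E'
from ang import *
posts=[[.531+.125*np.cos(YAW+s*.31),.1205+.125*np.sin(YAW+s*.31),.078] for s in(-1,1)]
print(proj('scene',posts),[((107+.5)/7-.5+220,(302.5)/7-.5+160),(87.5/7-.5+220,436.5/7-.5+160)])
s=cv2.imread('pics/scene0.png'); print('initial',ang(s))
E
python3 ang.py
```

```text
[[233.96659975 201.98458465]
 [230.62151381 221.23048012]] [(234.85714285714286, 202.71428571428572), (232.0, 221.85714285714286)]
initial (np.float64(1.7009248135313457), np.float32(60.987213))
5 4.9833 (np.float64(1.324938614454063), np.float32(12.281509))
6 5.2833 (np.float64(-1.4926586859428672), np.float32(46.30493))
7 5.5 (np.float64(-1.0019908887705653), np.float32(43.33432))
8 5.7167 (np.float64(-0.5421164630134513), np.float32(54.07251))
```

Call:
{"api": "move_arm", "payload": {"commands": [{"claw":-1,"travel":[0,0,0],"turn":0},{"claw":-1,"travel":[0,0,0],"turn":0},{"claw":-1,"travel":[0,0,0],"turn":0},{"claw":-1,"travel":[0,0,0],"turn":0},{"claw":-1,"travel":[0,0,0],"turn":0}]}}

```text
time: 6.18
ee_pos: [0.468, 0.1554, 0.2532]
tcp_rot: [180.0, 0.0, 154.1]
wrist_force: [0.4, -0.5, 0.4]
opening: 0.0002
```

```bash
python3 snap.py 9;python3 ang.py|tail -1
```

```text
t 6.2333 pos [0.4679 0.1554 0.2532] rot [-180.      0.    154.06] F [ 0.61  0.07 -0.03] open -0.0003 tool cm [ 0.11 -0.21  1.38]
9 6.1833 (np.float64(0.4725667083282219), np.float32(99.734344))
```

Call:
{"api": "move_arm", "payload": {"commands": [{"claw":-1,"travel":[0,0,0],"turn":0},{"claw":-1,"travel":[0,0,0],"turn":0},{"claw":-1,"travel":[0,0,0],"turn":0},{"claw":-1,"travel":[0,0,0],"turn":0},{"claw":-1,"travel":[0,0,0],"turn":0}]}}

```text
time: 6.65
ee_pos: [0.468, 0.1554, 0.2532]
tcp_rot: [-180.0, 0.0, 154.1]
wrist_force: [-0.6, 0.4, -0.1]
opening: 0.0001
```

```bash
python3 snap.py 10;python3 ang.py|tail -1
```

```text
t 6.7 pos [0.468  0.1554 0.2532] rot [180.    -0.   154.06] F [ 0.55  0.94 -1.24] open -0.0001 tool cm [ 0.11 -0.21  1.38]
10 6.65 (np.float64(1.5129404628048004), np.float32(70.8208))
```

View pics/f9.png

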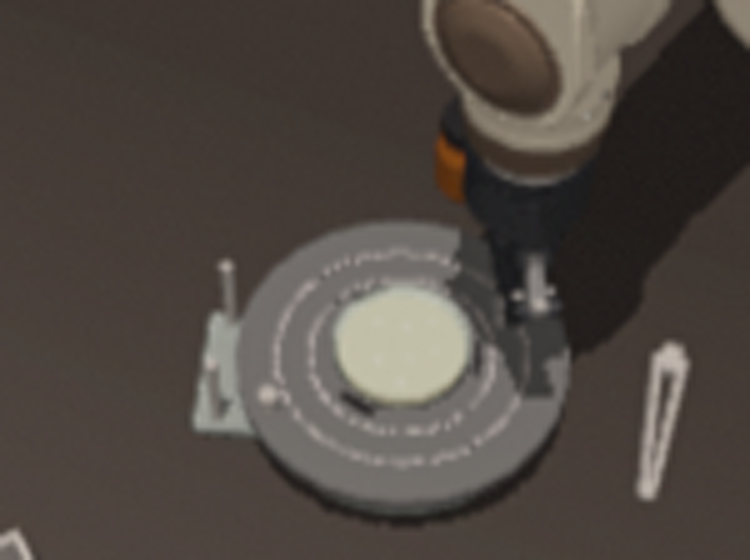

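Call:
{"api": "move_arm", "payload": {"commands": [{"claw":-1,"travel":[-0.1,0,1],"turn":0},{"claw":-1,"travel":[0,0,1.2],"turn":0},{"claw":-1,"travel":[0,0,0.6],"turn":0},{"claw":-1,"travel":[0,0,0.2],"turn":0},{"claw":-1,"travel":[0,0,0],"turn":0}]}}

```text
time: 7.12
ee_pos: [0.4685, 0.1548, 0.2219]
tcp_rot: [-179.9, -0.1, 154.1]
wrist_force: [0.7, -0.5, -1.0]
opening: 0.0
```

```bash
python3 snap.py 11;python3 ang.py|tail -1
```

```text
t 7.1667 pos [0.4687 0.1549 0.2226] rot [-1.7996e+02 -4.0000e-02  1.5406e+02] F [0.21 0.18 0.36] open 0.0002 tool cm [ 0.2  -0.2  -1.68]
11 7.1167 (np.float64(2.350732737266213), np.float32(23.85469))
```

Call:
{"api": "move_arm", "payload": {"commands": [{"claw":-1,"travel":[0,0,0],"turn":0},{"claw":-1,"travel":[0,0,0],"turn":0},{"claw":-1,"travel":[0,0,0],"turn":0},{"claw":-1,"travel":[0,0,0],"turn":0},{"claw":-1,"travel":[0,0,0],"turn":0}]}}

```text
time: 7.58
ee_pos: [0.4689, 0.155, 0.2234]
tcp_rot: [180.0, 0.0, 154.1]
wrist_force: [0.3, 0.4, -0.2]
opening: 0.0002
```

Call:
{"api": "move_arm", "payload": {"commands": [{"claw":-1,"travel":[0,0,0],"turn":0},{"claw":-1,"travel":[0,0,0],"turn":0},{"claw":-1,"travel":[0,0,0],"turn":0},{"claw":-1,"travel":[0,0,0],"turn":0},{"claw":-1,"travel":[0,0,0],"turn":0}]}}

```text
time: 8.0
ee_pos: [0.4688, 0.155, 0.2231]
tcp_rot: [-180.0, -0.0, 154.1]
wrist_force: [0.3, 0.5, -0.1]
opening: 0.0005
```

Call:
{"api": "move_arm", "payload": {"commands": [{"claw":-1,"travel":[0,0,0],"turn":0},{"claw":-1,"travel":[0,0,0],"turn":0},{"claw":-1,"travel":[0,0,0],"turn":0},{"claw":-1,"travel":[0,0,0],"turn":0},{"claw":-1,"travel":[0,0,0],"turn":0}]}}

```text
time: 8.42
ee_pos: [0.4689, 0.155, 0.2232]
tcp_rot: [-180.0, 0.0, 154.1]
wrist_force: [-0.3, -0.1, 0.3]
opening: -0.0003
```

```bash
python3 snap.py 12;python3 ang.py|tail -1
```

```text
t 8.4667 pos [0.4689 0.155  0.2232] rot [180.     0.   154.06] F [ 0.29  0.13 -0.46] open -0.0002 tool cm [ 0.21 -0.21 -1.62]
12 8.4167 (np.float64(-1.3736505964868104), np.float32(49.270996))
```

Call:
{"api": "move_arm", "payload": {"commands": [{"claw":-1,"travel":[0,0,0],"turn":0},{"claw":-1,"travel":[0,0,0],"turn":0},{"claw":-1,"travel":[0,0,0],"turn":0},{"claw":-1,"travel":[0,0,0],"turn":0},{"claw":-1,"travel":[0,0,0],"turn":0}]}}

```text
time: 8.88
ee_pos: [0.4689, 0.155, 0.2232]
tcp_rot: [180.0, -0.0, 154.1]
wrist_force: [-0.1, 0.1, -0.2]
opening: 0.0003
```

```bash
python3 snap.py 13;python3 ang.py|tail -1
```

```text
t 8.9333 pos [0.4689 0.155  0.2232] rot [-180.      0.    154.06] F [ 0.04 -0.04 -0.8 ] open -0.0 tool cm [ 0.21 -0.21 -1.62]
13 8.8833 (np.float64(-0.6286152017594238), np.float32(61.34366))
```

```bash
cat > pred.py <<'E'
import numpy as np,sys
from scipy.optimize import least_squares
from scipy.integrate import solve_ivp
d=[]
import ang
for l in open('pics/times.txt'):
    k,t=l.split(); 
    if int(k) in (5,11): continue
    a,v=ang.ang(np.load(f'pics/f{k}.npy')); 
    if v>35:d.append((float(t),a))
d=np.array(d); d[:,1]=np.array([a+2*np.pi*n for (t,a),n in zip(d,[0]*5+[1]*99)]) if len(d)<=7 else np.unwrap(d[:,1])
def run(p,T):
    s=solve_ivp(lambda t,y:[y[1],-(p[2]+p[3]*y[1])*(y[1]>0)],(d[0,0],T[-1]+1e-6),p[:2],t_eval=T,rtol=1e-7); return s.y
if len(d)>7:
    # unwrap by model: speed prior
    pass
E
python3 - <<'E'
from pred import *
f=lambda p:np.r_[(run(p,d[:,0])[0]-d[:,1])/.03,(p[2]-.08)/.01,(p[3]-.05)/.008]
r=least_squares(f,[d[0,1],2.2,.08,.05]);print(r.x,(r.fun*.03).round(3)[:-2])
T=np.arange(9,22,.25);y=run(r.x,T)
for t,a,w in zip(T,*y): print(round(t,2),a.round(2),w.round(2),end=' | ')
E
```

```text
[-1.51201747  2.32993814  0.0799613   0.04964492] [-0.019 -0.01   0.022  0.034 -0.019 -0.033  0.026]
9.0 5.88 1.67 | 9.25 6.29 1.63 | 9.5 6.69 1.59 | 9.75 7.08 1.55 | 10.0 7.46 1.51 | 10.25 7.83 1.47 | 10.5 8.2 1.43 | 10.75 8.55 1.39 | 11.0 8.89 1.36 | 11.25 9.23 1.32 | 11.5 9.55 1.28 | 11.75 9.87 1.25 | 12.0 10.18 1.21 | 12.25 10.48 1.18 | 12.5 10.77 1.14 | 12.75 11.05 1.11 | 13.0 11.32 1.08 | 13.25 11.59 1.04 | 13.5 11.84 1.01 | 13.75 12.09 0.98 | 14.0 12.33 0.95 | 14.25 12.56 0.91 | 14.5 12.79 0.88 | 14.75 13.0 0.85 | 15.0 13.21 0.82 | 15.25 13.42 0.79 | 15.5 13.61 0.76 | 15.75 13.8 0.73 | 16.0 13.98 0.7 | 16.25 14.15 0.68 | 16.5 14.31 0.65 | 16.75 14.47 0.62 | 17.0 14.62 0.59 | 17.25 14.77 0.56 | 17.5 14.91 0.54 | 17.75 15.04 0.51 | 18.0 15.16 0.49 | 18.25 15.28 0.46 | 18.5 15.39 0.43 | 18.75 15.5 0.41 | 19.0 15.6 0.38 | 19.25 15.69 0.36 | 19.5 15.78 0.33 | 19.75 15.86 0.31 | 20.0 15.93 0.29 | 20.25 16.0 0.26 | 20.5 16.06 0.24 | 20.75 16.12 0.22 | 21.0 16.17 0.2 | 21.25 16.22 0.17 | 21.5 16.26 0.15 | 21.75 16.29 0.13 |
```

Call:
{"api": "move_arm", "payload": {"commands": [{"claw":-1,"travel":[0,0,0.05],"turn":0},{"claw":-1,"travel":[0,0,0.05],"turn":0},{"claw":-1,"travel":[0,0,0],"turn":0},{"claw":-1,"travel":[0,0,0],"turn":0},{"claw":-1,"travel":[0,0,0],"turn":0}]}}

```text
time: 9.35
ee_pos: [0.4689, 0.155, 0.2221]
tcp_rot: [-180.0, -0.0, 154.1]
wrist_force: [-0.6, -0.5, -0.8]
opening: -0.0001
```

Call:
{"api": "move_arm", "payload": {"commands": [{"claw":-1,"travel":[0,0,0],"turn":0},{"claw":-1,"travel":[0,0,0],"turn":0},{"claw":-1,"travel":[0,0,0],"turn":0},{"claw":-1,"travel":[0,0,0],"turn":0},{"claw":-1,"travel":[0,0,0],"turn":0}]}}

```text
time: 9.77
ee_pos: [0.4688, 0.155, 0.2222]
tcp_rot: [-180.0, -0.0, 154.1]
wrist_force: [-0.1, -0.1, 0.5]
opening: -0.0002
```

```bash
python3 snap.py 14;python3 ang.py|tail -1
```

```text
t 9.8167 pos [0.4689 0.155  0.2222] rot [180.    -0.   154.05] F [-0.12 -0.79 -1.14] open 0.0001 tool cm [ 0.21 -0.21 -1.72]
14 9.7667 (np.float64(0.7380540255708812), np.float32(92.960724))
```

Call:
{"api": "move_arm", "payload": {"commands": [{"claw":-1,"travel":[0,0,0],"turn":0},{"claw":-1,"travel":[0,0,0],"turn":0},{"claw":-1,"travel":[0,0,0],"turn":0},{"claw":-1,"travel":[0,0,0],"turn":0},{"claw":-1,"travel":[0,0,0],"turn":0}]}}

```text
time: 10.23
ee_pos: [0.4689, 0.155, 0.2222]
tcp_rot: [-180.0, -0.0, 154.1]
wrist_force: [0.3, -0.5, 0.0]
opening: 0.0001
```

Call:
{"api": "move_arm", "payload": {"commands": [{"claw":-1,"travel":[0,0,0],"turn":0},{"claw":-1,"travel":[0,0,0],"turn":0},{"claw":-1,"travel":[0,0,0],"turn":0},{"claw":-1,"travel":[0,0,0],"turn":0},{"claw":-1,"travel":[0,0,0],"turn":0}]}}

```text
time: 10.65
ee_pos: [0.4689, 0.155, 0.2222]
tcp_rot: [180.0, 0.0, 154.1]
wrist_force: [0.5, -1.0, 0.6]
opening: 0.0003
```

Call:
{"api": "move_arm", "payload": {"commands": [{"claw":-1,"travel":[0,0,0],"turn":0},{"claw":-1,"travel":[0,0,0],"turn":0},{"claw":-1,"travel":[0,0,0],"turn":0},{"claw":-1,"travel":[0,0,0],"turn":0},{"claw":-1,"travel":[0,0,0],"turn":0}]}}

```text
time: 11.07
ee_pos: [0.4689, 0.155, 0.2222]
tcp_rot: [-180.0, -0.0, 154.1]
wrist_force: [-1.0, 0.9, -0.6]
opening: 0.0
```

Call:
{"api": "move_arm", "payload": {"commands": [{"claw":-1,"travel":[0,0,0],"turn":0},{"claw":-1,"travel":[0,0,0],"turn":0},{"claw":-1,"travel":[0,0,0],"turn":0},{"claw":-1,"travel":[0,0,0],"turn":0},{"claw":-1,"travel":[0,0,0],"turn":0}]}}

```text
time: 11.48
ee_pos: [0.4689, 0.155, 0.2222]
tcp_rot: [180.0, -0.0, 154.1]
wrist_force: [-0.5, -1.1, 0.7]
opening: 0.0002
```

Call:
{"api": "move_arm", "payload": {"commands": [{"claw":-1,"travel":[0,0,0],"turn":0},{"claw":-1,"travel":[0,0,0],"turn":0},{"claw":-1,"travel":[0,0,0],"turn":0},{"claw":-1,"travel":[0,0,0],"turn":0},{"claw":-1,"travel":[0,0,0],"turn":0}]}}

```text
time: 11.9
ee_pos: [0.4688, 0.155, 0.2221]
tcp_rot: [-180.0, -0.0, 154.1]
wrist_force: [-0.1, -0.3, 0.2]
opening: 0.0001
```

Call:
{"api": "move_arm", "payload": {"commands": [{"claw":-1,"travel":[0,0,0],"turn":0},{"claw":-1,"travel":[0,0,0],"turn":0},{"claw":-1,"travel":[0,0,0],"turn":0},{"claw":-1,"travel":[0,0,0],"turn":0},{"claw":-1,"travel":[0,0,0],"turn":0}]}}

```text
time: 12.32
ee_pos: [0.4688, 0.155, 0.2222]
tcp_rot: [180.0, -0.0, 154.1]
wrist_force: [-0.1, -0.6, 0.3]
opening: 0.0001
```

```bash
python3 snap.py 15;python3 ang.py|tail -1
```

```text
t 12.3667 pos [0.4689 0.155  0.2222] rot [180.    -0.   154.05] F [ 0.5  -0.05 -0.55] open -0.0002 tool cm [ 0.22 -0.21 -1.72]
15 12.3167 (np.float64(1.4404057708138807), np.float32(19.832962))
```

Call:
{"api": "move_arm", "payload": {"commands": [{"claw":-1,"travel":[0,0,0],"turn":0},{"claw":-1,"travel":[0,0,0],"turn":0},{"claw":-1,"travel":[0,0,0],"turn":0},{"claw":-1,"travel":[0,0,0],"turn":0},{"claw":-1,"travel":[0,0,0],"turn":0}]}}

```text
time: 12.78
ee_pos: [0.4688, 0.155, 0.2222]
tcp_rot: [-180.0, -0.0, 154.1]
wrist_force: [0.5, 1.4, -0.4]
opening: 0.0002
```

Call:
{"api": "move_arm", "payload": {"commands": [{"claw":-1,"travel":[0,0,0],"turn":0},{"claw":-1,"travel":[0,0,0],"turn":0}]}}

```text
time: 12.95
ee_pos: [0.4689, 0.155, 0.2222]
tcp_rot: [-180.0, -0.0, 154.1]
wrist_force: [0.4, 0.5, 0.2]
opening: 0.0
```

```bash
python3 snap.py 16;python3 ang.py|tail -1
```

```text
t 13.0 pos [0.4688 0.155  0.2222] rot [-180.     -0.    154.06] F [0.75 0.38 0.2 ] open -0.0003 tool cm [ 0.21 -0.21 -1.72]
16 12.95 (np.float64(-1.5298612682735468), np.float32(51.289978))
```

Call:
{"api": "move_arm", "payload": {"commands": [{"claw":-1,"travel":[0,0,0],"turn":0},{"claw":-1,"travel":[0,0,0],"turn":0},{"claw":-1,"travel":[0,0,0],"turn":0},{"claw":-1,"travel":[0,0,0],"turn":0},{"claw":-1,"travel":[0,0,0],"turn":0}]}}

```text
time: 13.42
ee_pos: [0.4688, 0.155, 0.2222]
tcp_rot: [-180.0, -0.0, 154.1]
wrist_force: [-0.1, -0.0, 0.3]
opening: 0.0001
```

```bash
python3 snap.py 17;python3 ang.py|tail -1
```

```text
t 13.4667 pos [0.4688 0.155  0.2222] rot [-180.      0.    154.06] F [ 0.71  0.39 -0.48] open -0.0002 tool cm [ 0.21 -0.21 -1.72]
17 13.4167 (np.float64(-1.0921338160579495), np.float32(47.739777))
```

View pics/f17.png

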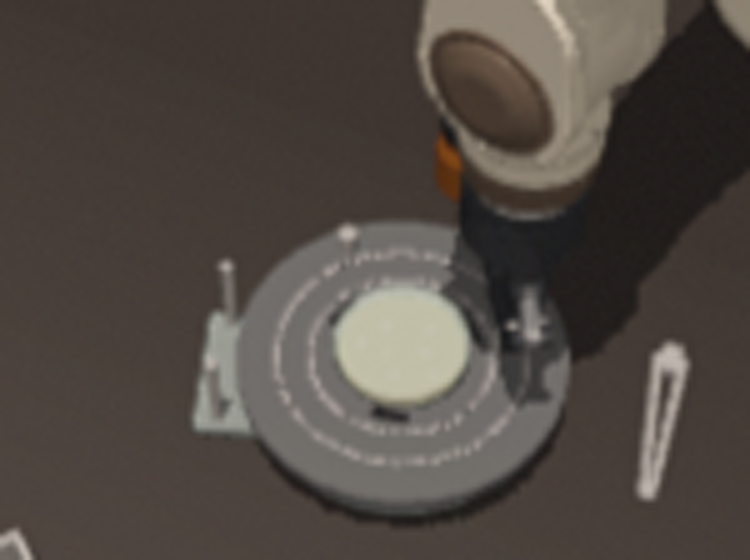

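Call:
{"api": "move_arm", "payload": {"commands": [{"claw":-1,"travel":[0,0,0],"turn":0},{"claw":-1,"travel":[0,0,0],"turn":0},{"claw":-1,"travel":[0,0,0],"turn":0},{"claw":-1,"travel":[0,0,0],"turn":0}]}}

```text
time: 13.8
ee_pos: [0.4689, 0.155, 0.2222]
tcp_rot: [-180.0, 0.0, 154.1]
wrist_force: [0.4, -0.2, -0.0]
opening: -0.0004
```

```bash
python3 snap.py 18;python3 ang.py|tail -1
```

```text
t 13.85 pos [0.4688 0.155  0.2222] rot [-180.     -0.    154.06] F [-0.47 -0.73  0.49] open -0.0001 tool cm [ 0.21 -0.21 -1.72]
18 13.8 (np.float64(-0.7700544464779197), np.float32(50.40956))
```

Call:
{"api": "move_arm", "payload": {"commands": [{"claw":-1,"travel":[0,0,0],"turn":0},{"claw":-1,"travel":[0,0,0],"turn":0},{"claw":-1,"travel":[0,0,0],"turn":0},{"claw":-1,"travel":[0,0,0],"turn":0}]}}

```text
time: 14.18
ee_pos: [0.4689, 0.155, 0.2222]
tcp_rot: [180.0, -0.0, 154.1]
wrist_force: [0.3, 0.1, 0.3]
opening: 0.0
```

```bash
python3 snap.py 19;python3 ang.py|tail -1
```

```text
t 14.2333 pos [0.4689 0.155  0.2222] rot [-180.      0.    154.06] F [-0.38 -0.32  0.19] open 0.0001 tool cm [ 0.21 -0.21 -1.72]
19 14.1833 (np.float64(-0.4617224709386191), np.float32(67.93797))
```

View pics/f19.png

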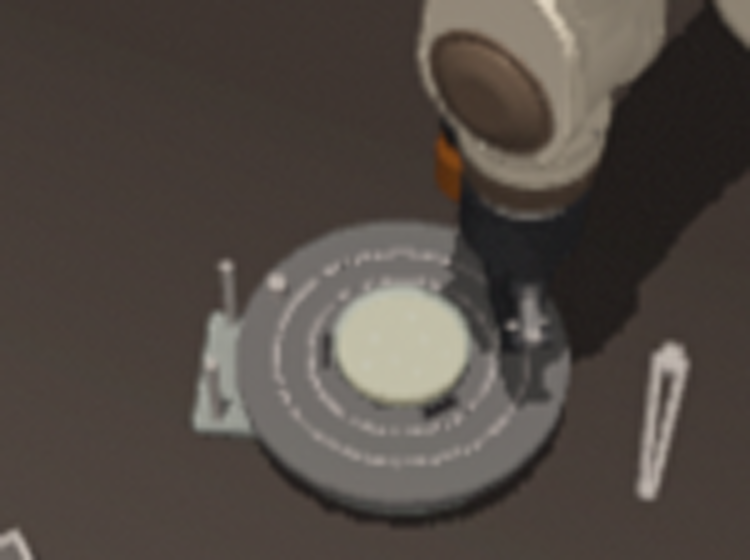

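Call:
{"api": "move_arm", "payload": {"commands": [{"claw":-1,"travel":[0,0,0],"turn":0},{"claw":-1,"travel":[0,0,0],"turn":0},{"claw":-1,"travel":[0,0,0],"turn":0},{"claw":-1,"travel":[0,0,0],"turn":0}]}}

```text
time: 14.57
ee_pos: [0.4689, 0.155, 0.2222]
tcp_rot: [180.0, -0.0, 154.1]
wrist_force: [0.1, -0.3, -0.3]
opening: 0.0002
```

Call:
{"api": "move_arm", "payload": {"commands": [{"claw":-1,"travel":[0,0,0.2],"turn":0},{"claw":-1,"travel":[0,0,0.15],"turn":0},{"claw":-1,"travel":[0,0,0],"turn":0}]}}

```text
time: 14.82
ee_pos: [0.469, 0.1552, 0.2194]
tcp_rot: [179.9, 0.0, 154.1]
wrist_force: [-2.4, 1.2, 6.6]
opening: 0.0003
```

```bash
python3 snap.py 20;python3 ang.py|tail -1
```

```text
t 14.8667 pos [0.469  0.1552 0.2194] rot [1.7993e+02 3.0000e-02 1.5407e+02] F [-2.48  0.64  6.62] open 0.0003 tool cm [ 0.22 -0.23 -2.  ]
20 14.8167 (np.float64(-0.09178183726053277), np.float32(89.7449))
```

View pics/f20.png

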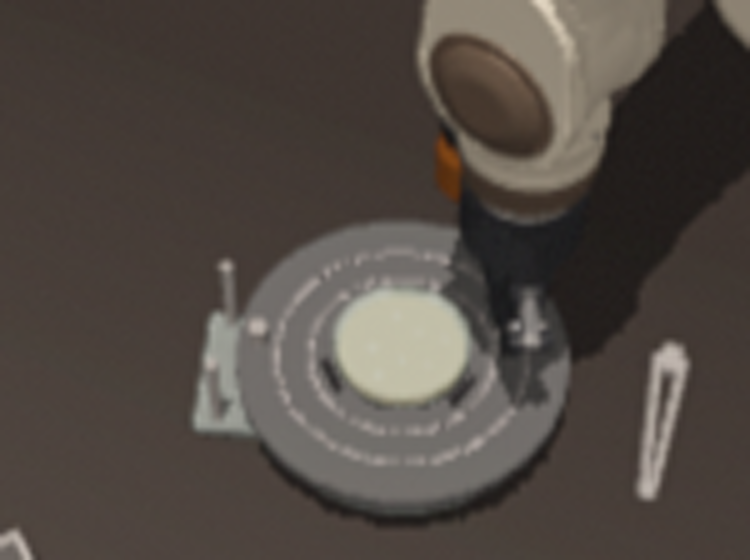

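```bash
python3 - <<'E'
from h import *
t=viewer.camera('top'); crop(t,200,130,75,56,10,'pics/t20.png')
# gap centre from both post observations vs peg
E
python3 snap.py 21; python3 ang.py|tail -1
```

```text
t 14.9667 pos [0.469  0.1552 0.2194] rot [1.7993e+02 3.0000e-02 1.5407e+02] F [-1.71  0.67  7.52] open 0.0002 tool cm [ 0.22 -0.23 -2.  ]
21 14.9167 (np.float64(-0.0917604513047091), np.float32(89.65375))
```

View pics/t20.png

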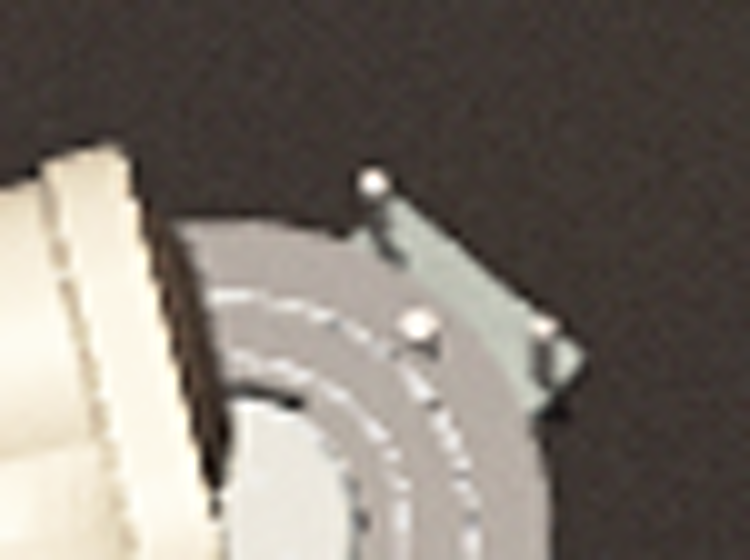

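Run:
```python
from h import *
f=lambda x:(np.array(x)+.5)/10-.5+np.array([200,130])
p=unproj('top',[f((420,325))],.062)[0,:2]-AX; print(p,np.hypot(*p),np.arctan2(p[1],p[0])-YAW)
q=unproj('top',[f((372,183)),f((543,328))],.078)[:,:2]-AX; print(np.arctan2(q[:,1],q[:,0])-YAW,np.hypot(*q.T))
```

```text
[ 0.07142778 -0.06048022] 0.09359372369376612 -0.03959400671236102
[ 0.32013046 -0.31578732] [0.12296741 0.1235942 ]
```

Call:
{"api": "move_arm", "payload": {"commands": [{"claw":-1,"travel":[0,0,-0.1],"turn":0},{"claw":-1,"travel":[0,0,-0.3],"turn":0},{"claw":-1,"travel":[0,0,-1.5],"turn":0},{"claw":-1,"travel":[0,0,-3],"turn":0},{"claw":-1,"travel":[0,0,-3],"turn":0}]}}

```text
time: 15.38
ee_pos: [0.4684, 0.1548, 0.2976]
tcp_rot: [-179.9, -0.1, 154.1]
wrist_force: [-0.3, 0.4, 1.3]
opening: 0.0001
```

Call:
{"api": "move_arm", "payload": {"commands": [{"claw":-1,"travel":[0,0,-1.5],"turn":0},{"claw":-1,"travel":[0,0,-0.5],"turn":0},{"claw":-1,"travel":[0,0,0],"turn":0},{"claw":-1,"travel":[0,0,0],"turn":0}]}}

```text
time: 15.72
ee_pos: [0.4688, 0.1549, 0.3166]
tcp_rot: [-180.0, -0.0, 154.1]
wrist_force: [0.3, -0.3, 0.3]
opening: 0.0002
```

```bash
python3 snap.py 22; python3 ang.py|tail -1
```

```text
t 15.7667 pos [0.4687 0.1549 0.3161] rot [-1.7992e+02 -8.0000e-02  1.5405e+02] F [-0.66  0.29  0.57] open 0.0003 tool cm [ 0.19 -0.19  7.67]
22 15.7167 (np.float64(-0.07503526641793183), np.float32(75.38205))
```

View pics/f22.png

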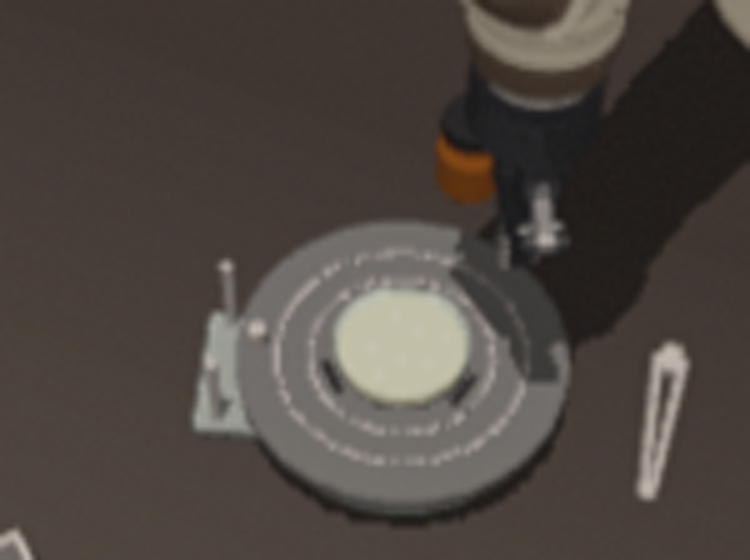

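Call:
{"api": "move_arm", "payload": {"commands": [{"claw":-1,"travel":[0,0,0],"turn":0},{"claw":-1,"travel":[0,0,0],"turn":0},{"claw":-1,"travel":[0,0,0],"turn":0},{"claw":-1,"travel":[0,0,0],"turn":0},{"claw":-1,"travel":[0,0,0],"turn":0}]}}

```text
time: 16.18
ee_pos: [0.4688, 0.155, 0.3174]
tcp_rot: [-180.0, -0.0, 154.1]
wrist_force: [-0.8, -0.6, 0.3]
opening: 0.0003
```

```bash
python3 snap.py 23; python3 ang.py|tail -1
```

```text
t 16.2333 pos [0.4688 0.155  0.3175] rot [-1.7999e+02 -1.0000e-02  1.5405e+02] F [-0.61  0.74  0.47] open -0.0001 tool cm [ 0.21 -0.21  7.81]
23 16.1833 (np.float64(-0.07493903845979316), np.float32(76.20389))
```

At rest and clear, so I'm handing it in.

```bash
python3 -c "
from workcell import bot
print(bot.job_done())"
```

```text
the job is handed in; nothing more can be done
None
```

The turntable is stopped with its peg between the index posts. The job was handed in at about 16.2 s of the 56 s allowed; no verdict was reported.

- **Flick:** I pushed the peg anticlockwise with the closed fingertip. It ran free at about 2.2 rad/s, a turn in roughly 2.9 s. It went through the gap with the finger clear, then through a second time, also untouched.
- **Brake:** On the third arrival, at about 0.8 rad/s, I pressed the bare platter face with about 7 N. The platter stopped, and I lifted the finger straight off to about 10 cm above it.
- **Resting place:** The last two scene pictures, 0.47 s apart, both put the peg at -0.075 rad from mid-gap. The posts are at ±0.31 rad, so the peg is wholly between them.
- **Disagreements:**
  - While the finger was still down, the top camera read -0.04 rad and the scene camera -0.09 rad. That difference is about the size of the calibration error.
  - Between the braked and lifted pictures the reading moved forward by about 0.017 rad. It did not move back.
- **Before the flick:** I touched the resting platter once with about 7 N to find its height.
- **Not checked:** I did not re-measure the other bench objects at the end. The tools stayed clear of them, and the dish looked centred in the last picture.

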